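# File a gift box in the third bay of the divider rack

### The arm

A 6-joint arm with a two-finger parallel gripper is mounted at the origin on a cart in front of the work surface, level with it; the furniture and walls round the work are solid. World frame = base frame: x ahead of the robot, y to its left, z up, the work surface at z = 0. Lengths are in mm, angles in rad, forces in N, time in s.
With the tool pointing down it reaches from about 325 to 900 mm from the base axis. Payload 3.5 kg.
Tool frame: the origin (TCP) lies midway between the tips of the shut fingers; the grasp point (between the pads) lies 19 mm behind it; z points along the fingers, y is the line along which they close (so a half turn about z gives the same grasp; the last joint's range is limited). The gripper opens to 85 mm and grips with 20 to 120 N. Pads are 22 mm wide; open, the fingers measure 114 mm over their backs; the gripper's body (76 mm by 85 mm) begins 54 mm behind the grasp point. The pads swing forward as they close: fully open they stand 13 mm farther back than shut.
Start: joints at [-1.232, 0.276, -0.026, 1.268, 0, 1.467], TCP at [267.218, -564.992, 211.113] pointing down, gripper open.
Joint ranges: [-3.12, 3.12], [-0.85, 1.88], [-1.08, 1.24], [-1.95, 2.15], [-1.57, 1.53], [-3.14, 3.14]. Speed limits (rad/s): [2.57, 2.57, 3.14, 3.14, 3.14, 3.14].

### API

Orientations are given as a unit quaternion [w, x, y, z].
In Python, from plant import robot, vision gives the robot as it stands.
- The arm moves only by the tool send_rows, never from a script. Its argument "series" is a list that holds one entry, the list of rows, each a list of 5 numbers: the finger opening in m, from 0 to 0.0854, then the shift along the tool's x, y, z in m, then the turn about the tool's z in degrees. A call has exactly 10 rows; each row shifts and turns the commanded pose from where the row before left it, along the tool's axes as they then stand; what a row does not reach is not made up. A row lasts 1/10 s, in which the tool goes at most 50 mm and 8.59 degrees, less where a joint would pass 70% of its speed; a pose out of reach is approached as far as the arm can. A call with a gripper value outside its range is refused whole. The fingers move at their own pace and stop on an object; "force" is the grip in N (left out, the last holds). Time passes only in rows, so rows that do not move let the fingers close, or fill a call up. It gives the time, the measured TCP pose, the force, the opening and the grip force at its end, in the units of the state.
- robot.get_obs(): the state, without advancing time (a new reading comes with each control period).
- vision.camera(name): name is "scene" or "side" or "wrist"; returns a dict with "pixels" (420x560x3 uint8, red, green, blue), "fx", "fy", "cx", "cy" (pixels), "origin" and "attitude" of the camera in the world; the wrist camera has in their place "tool_from_camera" (4x4, takes a point from camera to tool coordinates, whose origin is the TCP and whose axes are the flange's). Camera axes: x right, y up, looking along -z (the intrinsics and any distortion apply to the point x, -y, -z); pixel columns grow to the right and rows downward; lengths in mm; the calibration is good to about 2 mm. A picture is of the moment at which its call begins: read the wrist's pose just before it. There is no depth.
- robot.close_job(): hands the job in; it is judged then, once.
The state is a dict: "time_s": time; "qpos": joint angles; "qd": joint speeds; "effort": joint torques, N m; "tcp_pos": TCP position; "eef_rot": TCP orientation; "contact_force": force on the tool from outside, world axes, zero at the start; "wrist_torque": the same for the moment, N m; "opening": finger opening in mm; "grasp_force": force on a finger pad.
Only numpy, scipy, OpenCV 4.12 (cv2) and the standard library are available. Lean on these libraries where they do the work, as an engineer would, in place of code of your own. Each camera call takes 0.05 s, during which the arm holds its last target. There are 200 camera calls.

### The job

Count the bays of the wooden divider rack with a fingertip: starting at the end that carries the turned knob, run it along the top of the back rail so that it touches the rail behind the first, then the second, then the third bay. Then push the loose cream gift box in front of the rack into that third bay, narrow end first, right up against the rack's back wall; slide it on the table with the fingers and do not pick it up or tip it over. Leave the two boxes in the end bays and the hand stamp beside the rack alone.

Things in the scene. Friction and masses are not known exactly. Their poses are not given: they have to be found in the camera images.
- rack: wooden divider rack, no floor, fixed. Six bays side by side along its y, open upward and to -x (towards the robot): centres y = +-33, +-99, +-165 mm, each 60 wide, 58 deep (x -58 to 0). Dividers 6 thick, 40 high, rounded fronts. Back wall x 0 to 10, 58 high, rail on top. End posts 26 x 24, 50 high at y = +-213. Rear feet to x = 53. Origin on the table, mid-length, at the wall's front face; z up
- rail: round wooden bar, 12 mm in diameter, 402 mm long, level along the top of the rack's back wall, fixed to it. Origin at its middle on its axis, 60 mm above the table (top at 66 mm), at x = 5 mm, y = 0 in the rack's frame; it runs along its own y, which is the rack's y. Which bay a touch counts for is judged midway between the two fingertips
- end_knob: turned wooden knob, 26 mm in diameter and 36 mm tall (top 86 mm above the table), standing on one of the two end posts of the rack, either end; it marks the end where counting begins. Origin at its foot, 50 mm above the table. The bay next to it is the first
- end_cap: flat wooden disc, 22 mm in diameter and 6 mm tall, on the end post at the other end of the rack. Origin at its foot, 50 mm above the table
- box_cream: small closed cream card gift box to be filed: 51 mm (its x) by 65 mm (its y), 36 mm high, 80 to 170 g, loose on the table in front of the rack's middle, its y axis roughly (within 0.25 rad) along the rack's +x. Origin at the centre of its underside. Home against the back wall, its origin is at x = -33 mm in the rack's frame and it stands out of the bay by 7 mm
- box_plum: dark plum gift box, 53 x 69 mm, 42 mm high, loose, already standing in one of the two end bays of the rack; leave alone. Origin at the centre of its underside
- box_teal: teal gift box, 54 x 73 mm, 37 mm high, loose, already standing in the other end bay; leave alone. Origin at the centre of its underside
- stamp_c: wooden hand stamp with a turned handle, 29 x 43 mm, 75 mm high, standing loose to the right of the rack; leave alone. Origin at the centre of its underside
Mind the look-alikes: they are no part of the job. Leave any green, orange or red look-alike of the box_cream alone.

How it is judged (in metres and radians):
On the way, in this order (a step that is already met when the one before it is completed fails the run):
1. a fingertip touches the rail behind the first bay, counted from the knob's end (contact force between the fingers and rail above 0.3 N and ((y of end_knob in the frame of rack above 0 m and y of the grasp point in the frame of rack between 0.137 and 0.193 m) or (y of end_knob in the frame of rack below 0 m and y of the grasp point in the frame of rack between -0.193 and -0.137 m))), for 0.05 s.
2. a fingertip touches the rail behind the second bay, counted from the knob's end (contact force between the fingers and rail above 0.3 N and ((y of end_knob in the frame of rack above 0 m and y of the grasp point in the frame of rack between 0.071 and 0.127 m) or (y of end_knob in the frame of rack below 0 m and y of the grasp point in the frame of rack between -0.127 and -0.071 m))), for 0.05 s.
3. a fingertip touches the rail behind the third bay, counted from the knob's end (contact force between the fingers and rail above 0.3 N and ((y of end_knob in the frame of rack above 0 m and y of the grasp point in the frame of rack between 0.005 and 0.061 m) or (y of end_knob in the frame of rack below 0 m and y of the grasp point in the frame of rack between -0.061 and -0.005 m))), for 0.05 s.
4. the cream box has been pushed home in the third bay (x of box_cream in the frame of rack above -0.04 m and ((y of end_knob in the frame of rack above 0 m and y of box_cream in the frame of rack between 0.021 and 0.045 m) or (y of end_knob in the frame of rack below 0 m and y of box_cream in the frame of rack between -0.045 and -0.021 m)) and angle between the y axis of box_cream and the x axis of rack, either way round below 0.14 rad and height (world z) of box_cream below 0.004 m and angle between box_cream's own z axis and vertical below 0.08 rad), for 0.2 s.
At the end, for the whole second after the job is handed in: the cream box stands at rest on the table in the third bay from the knob, within 7 mm of touching the back wall, within 12 mm of the bay's middle and within 0.14 rad of straight; the plum and teal boxes and the hand stamp are within 20 mm of where they started (all of step 4 and linear speed of box_cream below 0.01 m/s and distance of each of box_plum, box_teal, stamp_c from where it was at the start of the episode below 0.02 m).
It fails at once if the cream box is lifted more than 12 mm off the table (height (world z) of box_cream above 0.012 m).
It fails at once if the cream box is tipped by more than 0.35 rad (angle between box_cream's own z axis and vertical above 0.35 rad).
It fails at once if the plum box, the teal box or the hand stamp is displaced by more than 20 mm (distance of any of box_plum, box_teal, stamp_c from where it was at the start of the episode above 0.02 m).
It also fails if it takes over 64 s, if anything falls off the work surface, if the arm or the gripper's body presses on something with over 40 N, if the wrist force passes 120 N, or if a joint passes its speed limit or range.

## Working session

There is one attempt and no reset: what is moved stays moved. The work goes in short steps, Python scripts to look and compute and a tool call to move; the robot and the scene stay as the last step left them, time stands still between calls to the robot, and variables do not carry over. Pictures are saved under pics/ and viewed, at most 10 in all, crops included, and the job is handed in when it is done.

Besides the shell and the picture viewer there is one more tool, called after "Request:" by a JSON object that holds its "method" and its "body". send_rows: Moves the arm, as the interface text tells. Its arguments: {"type":"object","properties":{"series":{"type":"array"},"force":{"type":"number"}},"required":["series"]}

```bash
mkdir -p pics; ls; python3 - <<'E'
from plant import robot, vision
import cv2
o=robot.get_obs(); print(o)
for n in ["scene","side"]:
    c=vision.camera(n); cv2.imwrite(f"pics/{n}0.png",c["pixels"][:,:,::-1])
    print(n,{k:v for k,v in c.items() if k!="pixels"})
E
```

```text
pics
{'time_s': 0.0, 'qpos': array([-1.23237938e+00,  2.77154697e-01, -2.79226127e-02,  1.26799548e+00,
       -3.54424956e-05,  1.46739332e+00]), 'qd': array([-1.29529087e-03, -1.99348423e-05,  1.84918960e-03, -6.46496284e-04,
       -1.89194081e-03, -1.55509910e-04]), 'effort': array([ 2.99709109e-04, -4.45506048e+01,  2.95202887e+01,  1.63700298e-02,
       -1.23495583e-04, -2.89132089e-06]), 'tcp_pos': array([ 266.93856155, -564.1941812 ,  209.92662588]), 'eef_rot': array([-1.12830262e-03,  9.75697825e-01,  2.19117452e-01, -1.51041336e-04]), 'contact_force': array([0.74558103, 0.45609643, 0.98171624]), 'wrist_torque': array([0.02481908, 0.01154508, 0.01779847]), 'grasp_force': 0.0, 'opening': 85.37864010706801}
scene {'fx': 446.71550080962714, 'fy': 446.71550080962714, 'cx': 282.78087891452554, 'cy': 211.28976550913544, 'origin': array([-142.10372719,  472.48420307,  916.73023862]), 'attitude': array([-0.37580541, -0.16199463,  0.35320523,  0.84129311])}
side {'fx': 443.38021027994205, 'fy': 443.38021027994205, 'cx': 278.99343098743867, 'cy': 212.06417493039402, 'origin': array([  223.85455196, -1021.25221112,   678.49015214]), 'attitude': array([ 0.86416907,  0.4775261 , -0.0700229 , -0.14239887])}
```

View pics/scene0.png

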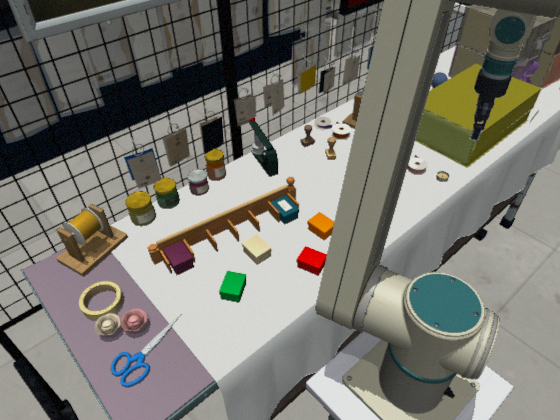

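View pics/side0.png

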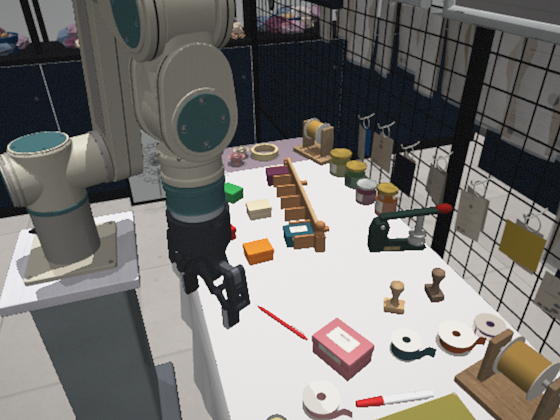

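Scene view: the rack runs from about (158,255) to (291,190). The cream box is at (257,247), with look-alikes green (233,286), red (312,260) and orange (321,224), and a stamp at (331,148). The cream box is the only cream-coloured one and sits in front of the rack's middle. One enlarged crop will confirm this and show the knob end.

```bash
cat > h.py <<'E'
import numpy as np, cv2
from scipy.spatial.transform import Rotation as R
from plant import robot, vision
def rot(q): return R.from_quat([q[1],q[2],q[3],q[0]]).as_matrix()
def cam(n):
    c=vision.camera(n)
    if n!="wrist": c["M"]=rot(c["attitude"])
    return c
def ray(c,u,v):
    d=c["M"]@np.array([(u-c["cx"])/c["fx"],-(v-c["cy"])/c["fy"],-1]); return d
def plane(c,u,v,z):
    d=ray(c,u,v); return c["origin"]+d*(z-c["origin"][2])/d[2]
def proj(c,p):
    q=c["M"].T@(np.asarray(p,float)-c["origin"]); return np.array([c["cx"]-c["fx"]*q[0]/q[2],c["cy"]+c["fy"]*q[1]/q[2]])
def mask(im,lo,hi):
    m=cv2.inRange(cv2.cvtColor(im,cv2.COLOR_RGB2HSV),np.array(lo),np.array(hi)); return m
E
python3 - <<'E'
from h import *
s=cam("scene"); d=cam("side")
a=cv2.resize(s["pixels"][165:285,135:355,::-1],None,fx=3.5,fy=3.5,interpolation=cv2.INTER_CUBIC)
cv2.imwrite("pics/c1.png",a[:600,:800])
b=cv2.resize(d["pixels"][145:270,210:345,::-1],None,fx=4.5,fy=4.5,interpolation=cv2.INTER_CUBIC)
cv2.imwrite("pics/c2.png",b)
for uv in [(291,187),(155,250)]: print(uv,plane(s,*uv,70))
print(plane(s,257,243,36), plane(d,260,205,36), plane(d,320,228,70))
E
```

```text
(291, 187) [ 569.45215909 -184.82004155   70.        ]
(155, 250) [621.26752379 228.55347905  70.        ]
[492.95668763   6.22164959  36.        ] [4.94673322e+02 2.78033468e-01 3.60000000e+01] [ 587.73363852 -205.82897342   70.        ]
```

View pics/c1.png

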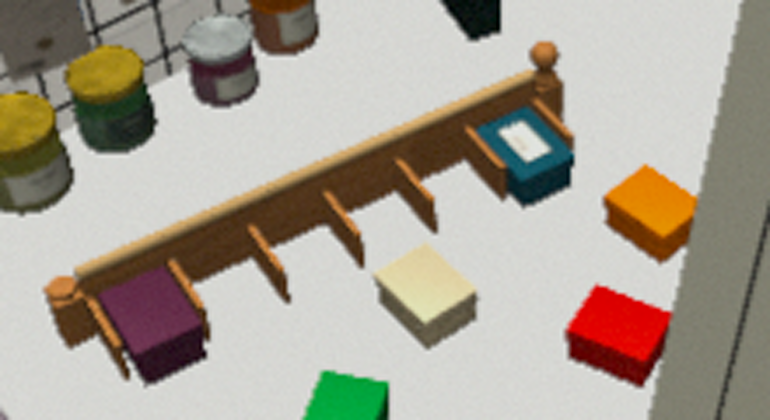

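View pics/c2.png

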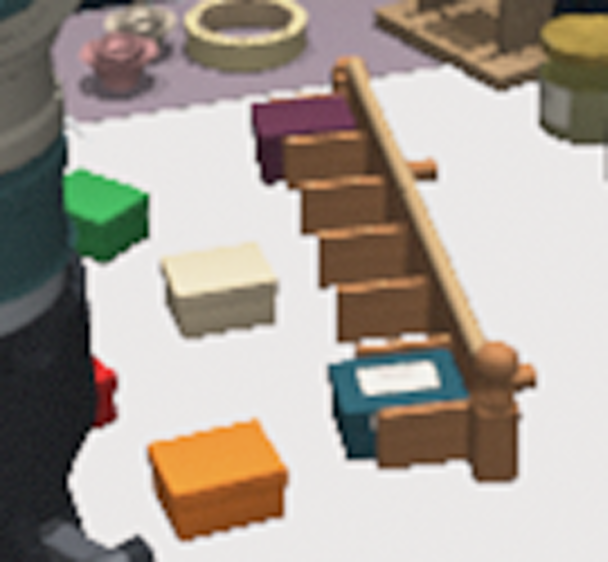

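The crops show the knob (a ball on the post) at the right, -y, end: scene (290,181), side (320,225). The flat cap is at scene (153,247). Teal is in the first bay and plum in the sixth. The cream box at scene (257,247), side (259,209) is the one meant. The third bay is therefore rack y = -33. Next I'll measure the rack and box precisely.

```bash
python3 - <<'E'
from h import *
cs={"scene":cam("scene"),"side":cam("side")}
roi={"scene":(135,165,310,290),"side":(262,150,340,260)}
hs={}
for n,pts in {"scene":[(222,214),(257,199),(257,243),(190,240),(225,225)],"side":[(300,190),(310,212),(258,205),(297,202)]}.items():
    h=cv2.cvtColor(cs[n]["pixels"],cv2.COLOR_RGB2HSV); print(n,[h[v,u].tolist() for u,v in pts])
E
```

```text
scene [[19, 120, 183], [19, 120, 176], [22, 65, 223], [15, 182, 73], [14, 183, 78]]
side [[16, 98, 120], [17, 93, 151], [22, 39, 239], [13, 129, 107]]
```

```bash
cat > meas.py <<'E'
from h import *
from scipy.optimize import least_squares
def comp(m,seed=None):
    n,l,st,ce=cv2.connectedComponentsWithStats(m); k=1+np.argmax(st[1:,4]); return l==k
s=cam("scene");d=cam("side")
def rail(c,roi,lo,hi):
    m=mask(c["pixels"],lo,hi); z=np.zeros_like(m); x0,y0,x1,y1=roi; z[y0:y1,x0:x1]=m[y0:y1,x0:x1]
    g=comp(z); v,u=np.nonzero(g); P=np.c_[u,v].astype(float); c0=P.mean(0); w=np.linalg.svd(P-c0,full_matrices=False)[2][0]
    t=(P-c0)@w; return c0,w,c0+w*(t.min()-.5),c0+w*(t.max()+.5),g.sum()
rs=rail(s,(150,170,295,260),(16,85,125),(24,160,255)); rd=rail(d,(280,150,330,235),(14,50,110),(24,112,255))
print("rail px",rs[2:],rd[2:])
for c,r in((s,rs),(d,rd)):
    for p in r[2:4]: print("end on z=62",plane(c,*p,62).round(1))
ns=np.cross(ray(s,*rs[2]),ray(s,*rs[3]));nd=np.cross(ray(d,*rd[2]),ray(d,*rd[3]))
D=np.cross(ns,nd);D/=np.linalg.norm(D);print("dir",D)
A=np.r_[[ns/np.linalg.norm(ns)],[nd/np.linalg.norm(nd)],[[0,1,0]]]
for y in(-150,0,200):print(np.linalg.solve(A,[A[0]@s["origin"],A[1]@d["origin"],y]).round(1))
def box(c,roi,lo,hi):
    m=mask(c["pixels"],lo,hi); z=np.zeros_like(m); x0,y0,x1,y1=roi; z[y0:y1,x0:x1]=m[y0:y1,x0:x1]
    g=comp(z).astype(np.uint8); k=cv2.findContours(g,cv2.RETR_EXTERNAL,cv2.CHAIN_APPROX_NONE)[0][0]
    W=np.array([plane(c,*p,36)[:2] for p in k[:,0]],np.float32); r=cv2.minAreaRect(W); print("top",g.sum(),r, cv2.boxPoints(r).round(1).tolist())
h=cv2.cvtColor(s["pixels"],cv2.COLOR_RGB2HSV);print([h[v,257].tolist() for v in range(232,268,3)])
box(s,(235,225,280,270),(15,30,195),(30,120,255))
h=cv2.cvtColor(d["pixels"],cv2.COLOR_RGB2HSV);print([h[v,260].tolist() for v in range(196,222,3)])
box(d,(240,195,275,225),(15,25,205),(30,120,255))
E
python3 meas.py
```

```text
rail px (array([287.55805425, 185.0281116 ]), array([156.22829102, 242.48352315]), np.int64(391)) (array([287.62846657, 157.61695734]), array([316.28970872, 222.9804318 ]), np.int64(253))
end on z=62 [ 589.4 -189.5   62. ]
end on z=62 [648.8 210.9  62. ]
end on z=62 [649.8 211.5  62. ]
end on z=62 [ 592.4 -171.5   62. ]
dir [-0.14918835 -0.98880575  0.00245581]
[ 595.9 -150.    61.3]
[618.5   0.   60.9]
[648.7 200.   60.5]
[[50, 4, 215], [22, 57, 221], [23, 73, 221], [22, 67, 224], [25, 69, 225], [25, 61, 225], [27, 53, 225], [29, 51, 224], [28, 57, 189], [23, 72, 95], [23, 74, 100], [30, 4, 217]]
top 343 ((490.1285705566406, 12.242680549621582), (63.28757858276367, 50.46733093261719), 0.13330799341201782) [[458.3999938964844, 37.400001525878906], [458.5, -13.100000381469727], [521.7999877929688, -12.899999618530273], [521.7000122070312, 37.5]]
[[0, 2, 234], [18, 14, 234], [22, 44, 237], [22, 40, 238], [22, 50, 234], [18, 55, 126], [18, 60, 131], [20, 62, 119], [0, 2, 237]]
top 202 ((490.4731750488281, 5.989599227905273), (48.72343826293945, 62.25896453857422), 88.19198608398438) [[458.6000061035156, -17.399999618530273], [520.7999877929688, -19.299999237060547], [522.4000244140625, 29.399999618530273], [460.1000061035156, 31.299999237060547]]
```

Checks pass: rail height about 61 (expected 60) and length about 405 (expected 402). Rack yaw is -0.15, with the rail middle at (619,11). I'll turn the tool so that its x is -rack x and its y is +rack y (about -146°, which joint 6 allows), then move across.

Request:
{"method": "send_rows", "body": {"series": [[[0, 0, 0, 0, -8.5], [0, 0, 0, 0, -8.5], [0, 0, 0, 0, -8.5], [0, 0, 0, 0, -8.5], [0, 0, 0, 0, -8.5], [0, 0, 0, 0, -8.5], [0, 0, 0, 0, -8.5], [0, 0, 0, 0, -8.5], [0, 0, 0, 0, -8.5], [0, 0, 0, 0, -8.5]]], "force": 20}}

```text
time_s: 1.4
tcp_pos: [267.2, -565.0, 211.1]
eef_rot: [0.0, 0.569, 0.822, -0.0]
contact_force: [-0.3, -1.1, -0.1]
opening: -0.1
grasp_force: 0.0
```

Request:
{"method": "send_rows", "body": {"series": [[[0, 0, 0, 0, -8.5], [0, 0, 0, 0, -8.5], [0, 0, 0, 0, -8.5], [0, 0, 0, 0, -8.5], [0, 0, 0, 0, -8.5], [0, 0, 0, 0, -8.5], [0, 0, 0, 0, -8.5], [0, 0, 0, 0, -1.6], [0, 0, 0, 0, 0], [0, 0, 0, 0, 0]]]}}

```text
time_s: 2.4
tcp_pos: [267.2, -565.0, 211.1]
eef_rot: [0.0, 0.076, 0.997, -0.0]
contact_force: [-0.2, 0.1, -0.0]
opening: -0.0
grasp_force: 0.0
```

```bash
python3 - <<'E'
from h import *
o=robot.get_obs(); print(o["tcp_pos"],rot(o["eef_rot"]).round(3),o["qpos"],o["time_s"],vision.camera("wrist")["tool_from_camera"])
E
```

```text
[ 267.23973607 -564.99166415  211.1245104 ] [[-0.988  0.151  0.   ]
 [ 0.151  0.988 -0.   ]
 [-0.    -0.    -1.   ]] [-1.23236735e+00  2.76387644e-01 -2.63925103e-02  1.26798932e+00
  2.62954012e-06 -1.08050756e+00] 2.4 [[ 1.21269793e-03  9.59450694e-01  2.81873898e-01  7.09443593e+01]
 [ 9.99999263e-01 -1.18147146e-03 -2.80740518e-04 -1.45801764e-01]
 [ 6.36692804e-05  2.81874031e-01 -9.59451420e-01 -1.62968384e+02]
 [ 0.00000000e+00  0.00000000e+00  0.00000000e+00  1.00000000e+00]]
```

Request:
{"method": "send_rows", "body": {"series": [[[0, -0.024, 0.04, 0, 0], [0, -0.024, 0.04, 0, 0], [0, -0.024, 0.04, 0, 0], [0, -0.024, 0.04, 0, 0], [0, -0.024, 0.04, 0, 0], [0, -0.024, 0.04, 0, 0], [0, -0.024, 0.04, 0, 0], [0, -0.024, 0.04, 0, 0], [0, -0.024, 0.04, 0, 0], [0, -0.024, 0.04, 0, 0]]]}}

```text
time_s: 3.45
tcp_pos: [565.3, -203.7, 211.3]
eef_rot: [0.0, 0.075, 0.997, -0.0]
contact_force: [0.8, 0.2, 0.3]
opening: 0.4
grasp_force: 0.0
```

Request:
{"method": "send_rows", "body": {"series": [[[0, -0.011, 0.029, 0, 0], [0, -0.01, 0.028, 0, 0], [0, 0, 0, 0.025, 0], [0, 0, 0, 0.025, 0], [0, 0, 0, 0.025, 0], [0, 0, 0, 0.025, 0], [0, 0, 0, 0.01, 0], [0, 0, 0, 0, 0], [0, 0, 0, 0, 0], [0, 0, 0, 0, 0]]]}}

```text
time_s: 4.45
tcp_pos: [594.9, -152.7, 102.9]
eef_rot: [0.002, 0.075, 0.997, -0.0]
contact_force: [-0.1, 0.2, -0.3]
opening: -0.0
grasp_force: 0.0
```

```bash
cat >> h.py <<'E'
def wrist():
    o=robot.get_obs(); c=vision.camera("wrist"); T=np.eye(4); T[:3,:3]=rot(o["eef_rot"]); T[:3,3]=o["tcp_pos"]
    W=T@c["tool_from_camera"]; c["M"]=W[:3,:3]; c["origin"]=W[:3,3]; return o,c
E
python3 - <<'E'
from h import *
o,c=wrist(); print(o["tcp_pos"],o["contact_force"],o["time_s"])
cv2.imwrite("pics/w1.png",c["pixels"][:,:,::-1])
for y in (-165,-99,-33):
  p=np.array([619.1,10.7,66])+y*np.array([.149,.989,0]); print(p,proj(c,p))
E
```

```text
[ 594.91078214 -152.65629737  102.88248556] [-0.13582815  0.1673349  -0.33593233] 4.45
[ 594.515 -152.485   66.   ] [278.92719768 228.76635914]
[604.349 -87.211  66.   ] [372.78244007 228.83684802]
[614.183 -21.937  66.   ] [466.66759695 228.90735936]
```

View pics/w1.png

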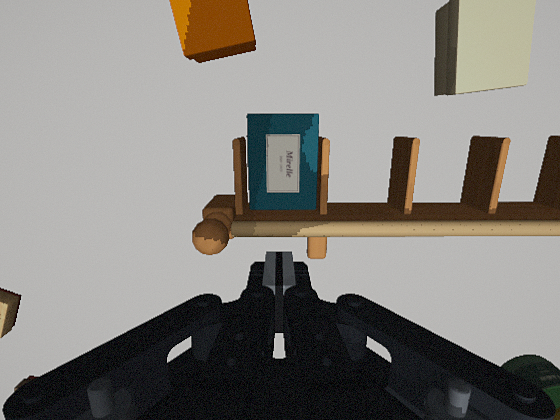

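The wrist view matches the predicted rail (row about 228). The knob is at (209,235), teal is in the first bay, and the closed fingers are over the first bay. Now I'll lower onto the rail.

Request:
{"method": "send_rows", "body": {"series": [[[0, 0, 0, 0.01, 0], [0, 0, 0, 0.01, 0], [0, 0, 0, 0.008, 0], [0, 0, 0, 0.003, 0], [0, 0, 0, 0.002, 0], [0, 0, 0, 0.001, 0], [0, 0, 0, 0.001, 0], [0, 0, 0, 0.001, 0], [0, 0, 0, 0, 0], [0, 0, 0, 0, 0]]]}}

```text
time_s: 5.5
tcp_pos: [593.7, -152.1, 65.3]
eef_rot: [0.0, 0.075, 0.997, -0.0]
contact_force: [0.1, 0.1, -0.9]
opening: -0.1
grasp_force: 0.0
```

Request:
{"method": "send_rows", "body": {"series": [[[0, 0, 0, 0.0005, 0], [0, 0, 0, 0.0005, 0], [0, 0, 0, 0.0005, 0], [0, 0, 0, 0, 0], [0, 0, 0, 0, 0], [0, 0, 0, 0, 0], [0, 0, 0, 0, 0], [0, 0, 0, 0, 0], [0, 0, 0, 0, 0], [0, 0, 0, 0, 0]]]}}

```text
time_s: 6.5
tcp_pos: [593.5, -152.1, 63.6]
eef_rot: [0.0, 0.075, 0.997, 0.0]
contact_force: [0.5, 0.2, -0.1]
opening: 0.4
grasp_force: 0.0
```

```bash
python3 - <<'E'
from h import *
o,c=wrist(); d=cam("side"); s=cam("scene"); print(o["tcp_pos"],o["contact_force"], proj(c,o["tcp_pos"]),proj(d,o["tcp_pos"]),proj(s,o["tcp_pos"]))
a=cv2.resize(c["pixels"][170:320,190:370,::-1],None,fx=3,fy=3,interpolation=cv2.INTER_CUBIC)[:450]
b=cv2.resize(d["pixels"][160:250,280:340,::-1],None,fx=5,fy=5,interpolation=cv2.INTER_CUBIC)
im=np.zeros((450,540+256,3),np.uint8); im[:,:540]=a; im[:,540:]=b[:450,22:278]; cv2.imwrite("pics/c3.png",im)
E
```

```text
[ 593.54588823 -152.07571414   63.62377795] [ 0.45937765  0.23601895 -0.07806252] [278.75453373 250.55374877] [313.81722868 218.35353174] [276.94784657 189.61093949]
```

View pics/c3.png

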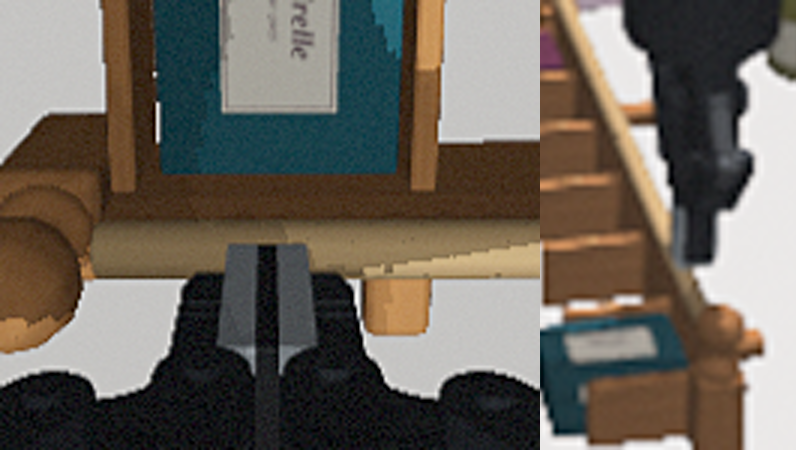

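```bash
python3 - <<'E'
from h import *
o,c=wrist(); print(o["tcp_pos"],c["fy"],c["cy"])
T=rot(o["eef_rot"])
def f(u,v,z): 
    p=plane(c,u,v,z); return (T.T@(p-o["tcp_pos"]))[:2].round(1)
h=cv2.cvtColor(c["pixels"],cv2.COLOR_RGB2HSV)
for u in (235,335,360,420,500): print(u,[(v,h[v,u].tolist()) for v in range(238,268,2)]) if u in(235,) else None
# tangents in tool coords: rail edges v 243.5..262.5
for v in (243.5,253,262.5): print(v,f(230,v,60),f(360,v,60))
d=cam("side");s=cam("scene")
print(o["contact_force"])
E
```

```text
[ 593.55127982 -152.11154489   63.63902032] 300.7989524249263 212.80578815974926
235 [(238, [10, 152, 69]), (240, [16, 154, 73]), (242, [13, 154, 63]), (244, [16, 101, 81]), (246, [16, 108, 102]), (248, [18, 108, 113]), (250, [19, 101, 121]), (252, [20, 105, 126]), (254, [18, 100, 123]), (256, [18, 101, 121]), (258, [20, 107, 117]), (260, [17, 102, 107]), (262, [19, 176, 68]), (264, [15, 2, 206]), (266, [15, 3, 195])]
243.5 [  2.9 -29. ] [ 3.  48.3]
253 [ -3.2 -29.3] [-3.1 48.8]
262.5 [ -9.5 -29.6] [-9.4 49.3]
[-0.08403315  0.3973221  -0.09133391]
```

The wrist view puts the rail axis 3 mm farther from the robot than the TCP. I'll lift a little, shift, and step down again.

Request:
{"method": "send_rows", "body": {"series": [[[0, 0, 0, -0.004, 0], [0, -0.003, 0, 0, 0], [0, 0, 0, 0.002, 0], [0, 0, 0, 0.001, 0], [0, 0, 0, 0.001, 0], [0, 0, 0, 0.0005, 0], [0, 0, 0, 0.0005, 0], [0, 0, 0, 0, 0], [0, 0, 0, 0, 0], [0, 0, 0, 0, 0]]]}}

```text
time_s: 7.8
tcp_pos: [596.6, -152.6, 62.7]
eef_rot: [0.0, 0.075, 0.997, -0.0]
contact_force: [-0.4, 0.1, 0.1]
opening: 0.4
grasp_force: 0.0
```

Request:
{"method": "send_rows", "body": {"series": [[[0, 0, 0, 0.0005, 0], [0, 0, 0, 0.0005, 0], [0, 0, 0, 0.0005, 0], [0, 0, 0, 0, 0], [0, 0, 0, 0, 0], [0, 0, 0, 0, 0], [0, 0, 0, 0, 0], [0, 0, 0, 0, 0], [0, 0, 0, 0, 0], [0, 0, 0, 0, 0]]]}}

```text
time_s: 8.8
tcp_pos: [596.5, -152.5, 61.1]
eef_rot: [-0.0, 0.075, 0.997, -0.0]
contact_force: [-0.9, 0.7, -0.2]
opening: -0.2
grasp_force: 0.0
```

```bash
python3 - <<'E'
from h import *
o,c=wrist(); d=cam("side"); s=cam("scene"); p=o["tcp_pos"]; T=rot(o["eef_rot"])
im=np.zeros((480,800,3),np.uint8)
for k,cc in enumerate((d,s)):
    u,v=proj(cc,p).astype(int); x0,y0=u-25,v-35
    a=cv2.resize(cc["pixels"][y0:y0+60,x0:x0+50,::-1],None,fx=8,fy=8,interpolation=cv2.INTER_CUBIC)
    for h in (0,10,20,30):
        for dx in (-11,11):
            q=(proj(cc,p+T@np.array([dx,0,-h]))-[x0,y0]+.5)*8
            cv2.circle(a,tuple(int(t) for t in q),3,[(0,0,255),(0,255,0),(255,0,0),(0,255,255)][h//10],-1)
    im[:,k*400:k*400+400]=a[:480]
cv2.imwrite("pics/c4.png",im)
E
```

```text
(no output)
```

View pics/c4.png

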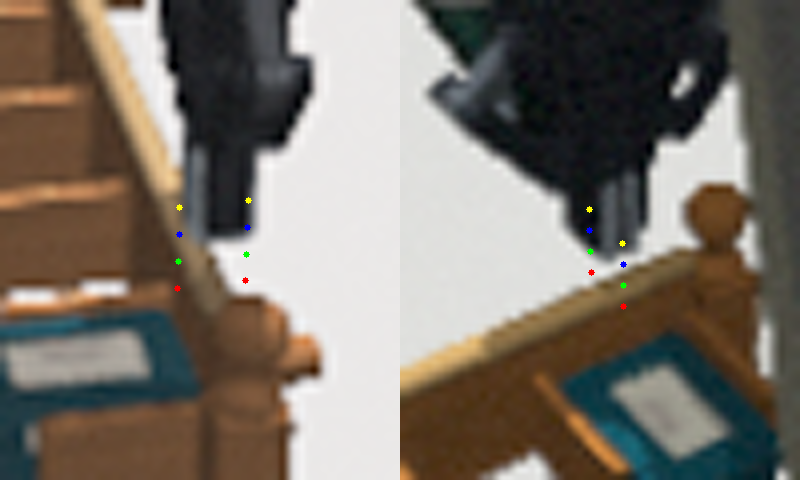

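Both views show the real fingertips roughly 20 mm above the reported TCP and centred over the rail. So contact should come near TCP z = 46. I'll lower carefully and check the force.

Request:
{"method": "send_rows", "body": {"series": [[[0, 0, 0, 0.002, 0], [0, 0, 0, 0.002, 0], [0, 0, 0, 0.002, 0], [0, 0, 0, 0.001, 0], [0, 0, 0, 0.001, 0], [0, 0, 0, 0.001, 0], [0, 0, 0, 0.001, 0], [0, 0, 0, 0, 0], [0, 0, 0, 0, 0], [0, 0, 0, 0, 0]]]}}

```text
time_s: 9.95
tcp_pos: [596.6, -152.6, 51.2]
eef_rot: [0.0, 0.075, 0.997, -0.0]
contact_force: [0.0, -0.3, 0.4]
opening: 0.1
grasp_force: 0.0
```

Request:
{"method": "send_rows", "body": {"series": [[[0, 0, 0, 0.0005, 0], [0, 0, 0, 0.0005, 0], [0, 0, 0, 0.0005, 0], [0, 0, 0, 0.0005, 0], [0, 0, 0, 0, 0], [0, 0, 0, 0, 0], [0, 0, 0, 0, 0], [0, 0, 0, 0, 0], [0, 0, 0, 0, 0], [0, 0, 0, 0, 0]]]}}

```text
time_s: 10.95
tcp_pos: [596.5, -152.5, 49.1]
eef_rot: [0.0, 0.075, 0.997, -0.0]
contact_force: [0.3, -0.7, -0.0]
opening: 0.3
grasp_force: 0.0
```

Request:
{"method": "send_rows", "body": {"series": [[[0, 0, 0, 0.0005, 0], [0, 0, 0, 0.0005, 0], [0, 0, 0, 0.0005, 0], [0, 0, 0, 0.0005, 0], [0, 0, 0, 0, 0], [0, 0, 0, 0, 0], [0, 0, 0, 0, 0], [0, 0, 0, 0, 0], [0, 0, 0, 0, 0], [0, 0, 0, 0, 0]]]}}

```text
time_s: 11.95
tcp_pos: [596.5, -152.6, 47.1]
eef_rot: [0.0, 0.075, 0.997, 0.0]
contact_force: [0.4, -0.5, 0.2]
opening: -0.1
grasp_force: 0.0
```

```bash
python3 - <<'E'
from h import *
o,c=wrist(); print(o["tcp_pos"],o["contact_force"]); d=cam("side"); p=o["tcp_pos"]
g=cv2.cvtColor(d["pixels"],cv2.COLOR_RGB2HSV)
u,v=proj(d,p); print(u,v)
for uu in (312,314,316,318): print(uu,[(vv,int(g[vv,uu,2])) for vv in range(200,228)])
E
```

```text
[ 596.51540977 -152.55245288   47.12671672] [ 0.39678949 -0.51083268  0.22010745]
314.7936580527458 223.64669775710914
312 [(200, 32), (201, 28), (202, 23), (203, 48), (204, 58), (205, 36), (206, 50), (207, 77), (208, 94), (209, 91), (210, 88), (211, 92), (212, 96), (213, 100), (214, 100), (215, 100), (216, 102), (217, 99), (218, 93), (219, 86), (220, 75), (221, 78), (222, 78), (223, 79), (224, 77), (225, 77), (226, 73), (227, 65)]
314 [(200, 37), (201, 36), (202, 34), (203, 33), (204, 33), (205, 31), (206, 30), (207, 42), (208, 67), (209, 72), (210, 74), (211, 75), (212, 74), (213, 74), (214, 69), (215, 57), (216, 57), (217, 60), (218, 98), (219, 112), (220, 107), (221, 96), (222, 88), (223, 76), (224, 73), (225, 71), (226, 71), (227, 74)]
316 [(200, 29), (201, 28), (202, 30), (203, 28), (204, 29), (205, 29), (206, 34), (207, 31), (208, 36), (209, 40), (210, 38), (211, 40), (212, 39), (213, 39), (214, 37), (215, 38), (216, 38), (217, 53), (218, 86), (219, 109), (220, 113), (221, 112), (222, 104), (223, 97), (224, 93), (225, 90), (226, 88), (227, 79)]
318 [(200, 34), (201, 33), (202, 34), (203, 33), (204, 32), (205, 36), (206, 45), (207, 39), (208, 37), (209, 37), (210, 37), (211, 40), (212, 37), (213, 40), (214, 39), (215, 36), (216, 31), (217, 52), (218, 168), (219, 232), (220, 186), (221, 98), (222, 105), (223, 112), (224, 112), (225, 106), (226, 101), (227, 96)]
```

Request:
{"method": "send_rows", "body": {"series": [[[0, 0, 0, 0.0005, 0], [0, 0, 0, 0.0005, 0], [0, 0, 0, 0.0005, 0], [0, 0, 0, 0.0005, 0], [0, 0, 0, 0.0005, 0], [0, 0, 0, 0, 0], [0, 0, 0, 0, 0], [0, 0, 0, 0, 0], [0, 0, 0, 0, 0], [0, 0, 0, 0, 0]]]}}

```text
time_s: 13.05
tcp_pos: [596.6, -152.6, 45.7]
eef_rot: [0.0, 0.075, 0.997, -0.0]
contact_force: [-2.4, 0.5, 6.1]
opening: -0.3
grasp_force: 3.3
```

Contact at 6 N behind the first bay. I'll run along the rail to the second and third bays.

Request:
{"method": "send_rows", "body": {"series": [[[0, 0, 0.008, 0, 0], [0, 0, 0.008, 0, 0], [0, 0, 0.008, 0, 0], [0, 0, 0.008, 0, 0], [0, 0, 0.008, 0, 0], [0, 0, 0.008, 0, 0], [0, 0, 0.008, 0, 0], [0, 0, 0.008, 0, 0], [0, 0, 0.002, 0, 0], [0, 0, 0, 0, 0]]]}}

```text
time_s: 14.05
tcp_pos: [607.7, -87.4, 45.7]
eef_rot: [0.001, 0.075, 0.997, -0.001]
contact_force: [-0.9, -1.1, 6.1]
opening: -0.2
grasp_force: 3.0
```

Request:
{"method": "send_rows", "body": {"series": [[[0, 0, 0.008, 0, 0], [0, 0, 0.008, 0, 0], [0, 0, 0.008, 0, 0], [0, 0, 0.008, 0, 0], [0, 0, 0.008, 0, 0], [0, 0, 0.008, 0, 0], [0, 0, 0.008, 0, 0], [0, 0, 0.008, 0, 0], [0, 0, 0.002, 0, 0], [0, 0, 0, 0, 0]]]}}

```text
time_s: 15.05
tcp_pos: [617.4, -22.0, 45.7]
eef_rot: [0.001, 0.075, 0.997, -0.001]
contact_force: [-1.3, -1.9, 6.1]
opening: -0.1
grasp_force: 3.1
```

Three touches made. Now I'll rise, back off and look at the box and bay with the wrist camera.

Request:
{"method": "send_rows", "body": {"series": [[[0, 0, 0, -0.03, 0], [0, 0, 0, -0.04, 0], [0, 0, 0, -0.04, 0], [0, 0, 0, -0.04, 0], [0.085, 0.03, 0, 0, 0], [0.085, 0.035, 0, 0, 0], [0.085, 0.03, 0, 0, 0], [0.085, 0, 0, 0, 0], [0.085, 0, 0, 0, 0], [0.085, 0, 0, 0, 0]]]}}

```text
time_s: 16.05
tcp_pos: [523.2, -7.5, 194.5]
eef_rot: [0.0, 0.075, 0.997, 0.0]
contact_force: [-0.1, -0.1, 0.7]
opening: 84.3
grasp_force: 0.0
```

```bash
python3 - <<'E'
from h import *
import pickle
o,c=wrist(); print(o["tcp_pos"],o["opening"],o["time_s"])
pickle.dump((o,c),open("w2.pkl","wb"))
cv2.imwrite("pics/w2.png",c["pixels"][:,:,::-1])
E
```

```text
[523.16041683  -7.53529679 194.53203792] 84.30238682395253 16.05
```

View pics/w2.png

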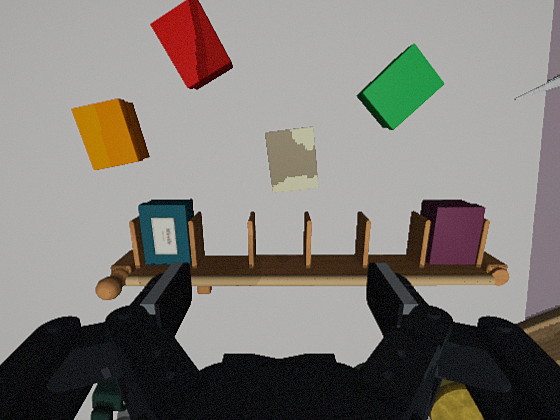

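The wrist view shows the box top at about (291,159), partly shaded by the gripper. The dividers of the third bay are at columns 252 and 308, so the bay centre is at about 280.

```bash
cat > boxm.py <<'E'
from h import *
import sys
def boxm(o,c,roi=(245,115,345,205),show=True):
    T=rot(o["eef_rot"]); hsv=cv2.cvtColor(c["pixels"],cv2.COLOR_RGB2HSV); x0,y0,x1,y1=roi
    m=np.zeros(hsv.shape[:2],np.uint8); r=hsv[y0:y1,x0:x1]; m[y0:y1,x0:x1]=((r[...,1]>22)&(r[...,0]>=16)&(r[...,0]<40)).astype(np.uint8)
    m=cv2.morphologyEx(m,cv2.MORPH_OPEN,np.ones((3,3),np.uint8))
    n,l,st,_=cv2.connectedComponentsWithStats(m); k=1+np.argmax(st[1:,4]); print("px",st[k])
    ct=cv2.findContours((l==k).astype(np.uint8),cv2.RETR_EXTERNAL,cv2.CHAIN_APPROX_NONE)[0][0][:,0]
    P=np.array([(T.T@(plane(c,u,v,36)-o["tcp_pos"]))[:2] for u,v in ct],np.float32)
    r=cv2.minAreaRect(P); print("tool frame top rect",r)
    return r
if __name__=="__main__":
    import pickle; o,c=pickle.load(open("w2.pkl","rb")); boxm(o,c)
    T=rot(o["eef_rot"]); hsv=cv2.cvtColor(c["pixels"],cv2.COLOR_RGB2HSV)
    for v in (225,): print([(u,hsv[v,u].tolist()) for u in list(range(244,262,1))+list(range(300,316,1))])
    for v,col in ((214,252),(214,308),(214,363)): print((T.T@(plane(c,col,v,40)-o["tcp_pos"])).round(1))
    for u in (230,280,330): print(u,(T.T@(plane(c,u,281,60)-o["tcp_pos"])).round(1),[(v,hsv[v,u,1],hsv[v,u,2]) for v in range(270,292,2)])
E
python3 boxm.py | sed 's/np.uint8//g'
```

```text
px [ 265  127   53   66 2921]
tool frame top rect ((34.628082275390625, 13.991069793701172), (50.430511474609375, 64.49485778808594), 82.99983978271484)
[(244, [20, 4, 181]), (245, [0, 3, 179]), (246, [90, 4, 186]), (247, [14, 23, 146]), (248, [14, 136, 174]), (249, [14, 153, 177]), (250, [16, 148, 179]), (251, [15, 145, 188]), (252, [14, 154, 124]), (253, [15, 244, 47]), (254, [12, 255, 30]), (255, [12, 9, 147]), (256, [165, 3, 183]), (257, [40, 4, 181]), (258, [23, 6, 176]), (259, [23, 6, 181]), (260, [30, 4, 180]), (261, [15, 3, 179]), (300, [45, 3, 179]), (301, [20, 9, 178]), (302, [0, 1, 182]), (303, [0, 1, 196]), (304, [0, 22, 82]), (305, [14, 248, 34]), (306, [11, 246, 28]), (307, [15, 145, 171]), (308, [15, 141, 186]), (309, [15, 148, 178]), (310, [16, 153, 187]), (311, [15, 114, 163]), (312, [110, 8, 181]), (313, [105, 3, 180]), (314, [30, 3, 178]), (315, [20, 4, 178])]
[-23.7 -29.4 154.5]
[-23.7  32.3 154.6]
[-23.6  92.9 154.6]
230 [-95.  -53.7 134.6] [(270, (175), (54)), (272, (206), (52)), (274, (177), (52)), (276, (105), (75)), (278, (101), (134)), (280, (101), (157)), (282, (104), (167)), (284, (96), (160)), (286, (4), (171)), (288, (3), (180)), (290, (1), (178))]
280 [-95.    1.5 134.6] [(270, (139), (64)), (272, (134), (61)), (274, (137), (56)), (276, (107), (95)), (278, (98), (145)), (280, (96), (173)), (282, (96), (183)), (284, (104), (174)), (286, (4), (171)), (288, (4), (179)), (290, (7), (179))]
330 [-94.9  56.8 134.6] [(270, (167), (58)), (272, (164), (67)), (274, (141), (58)), (276, (110), (93)), (278, (102), (142)), (280, (101), (170)), (282, (97), (179)), (284, (107), (174)), (286, (3), (172)), (288, (1), (177)), (290, (3), (178))]
```

Box: 50×64 measured (51×65 expected). It is 124.6 mm in front of the wall, 13 mm left of the bay centre and turned 7°. Plan:
1. Grip it lightly near its rear end.
2. Straighten it.
3. Slide it into the mouth of the bay.
4. Push it home from behind.

The fingertips sit about 33 mm above the reported TCP when open, so TCP z of about -7 puts them around box mid-height.

Request:
{"method": "send_rows", "body": {"series": [[[0.085, 0.03, 0.006, 0, 0], [0.085, 0.0245, 0.0056, 0, -7], [0.085, 0, 0, 0.03, 0], [0.085, 0, 0, 0.03, 0], [0.085, 0, 0, 0.03, 0], [0.085, 0, 0, 0.03, 0], [0.085, 0, 0, 0.03, 0], [0.085, 0, 0, 0.02, 0], [0.085, 0, 0, 0, 0], [0.085, 0, 0, 0, 0]]], "force": 20}}

```text
time_s: 17.1
tcp_pos: [470.7, 11.7, 24.6]
eef_rot: [-0.0, 0.014, 1.0, 0.0]
contact_force: [0.3, -0.1, 1.2]
opening: 85.0
grasp_force: 0.0
```

```bash
python3 - <<'E'
from h import *
import pickle
o,c=wrist(); print(o["tcp_pos"],o["contact_force"],rot(o["eef_rot"]).round(3).tolist(),o["opening"],o["time_s"])
cv2.imwrite("pics/w3.png",c["pixels"][:,:,::-1])
E
```

```text
[470.74612778  11.73920862  24.58367472] [ 0.25455202 -0.1478488   1.18912075] [[-1.0, 0.028, -0.001], [0.028, 1.0, 0.0], [0.001, 0.0, -1.0]] 84.9671943478738 17.1
```

View pics/w3.png

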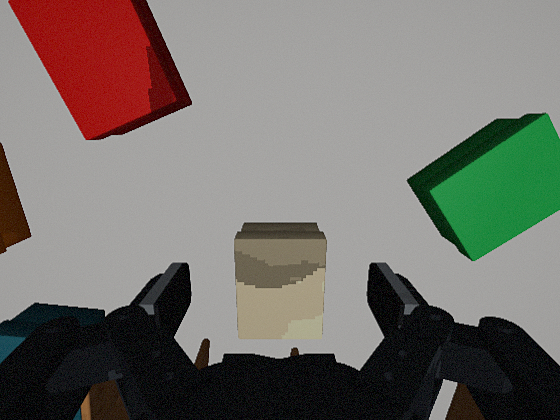

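The box is centred between the open fingers and parallel to them, at columns 236–326 against fingers at 189 and 368. I'll lower the rest of the way and close gently.

Request:
{"method": "send_rows", "body": {"series": [[[0.085, 0, 0, 0.008, 0], [0.085, 0, 0, 0.008, 0], [0.085, 0, 0, 0.008, 0], [0.085, 0, 0, 0.008, 0], [0.085, 0, 0, 0, 0], [0.07, 0, 0, 0, 0], [0.06, 0, 0, 0, 0], [0.05, 0, 0, 0, 0], [0.048, 0, 0, 0, 0], [0.048, 0, 0, 0, 0]]], "force": 20}}

```text
time_s: 18.15
tcp_pos: [470.6, 11.7, -7.0]
eef_rot: [0.0, 0.014, 1.0, -0.0]
contact_force: [-0.2, 0.3, 2.6]
opening: 50.6
grasp_force: 21.6
```

Request:
{"method": "send_rows", "body": {"series": [[[0.048, 0, 0, 0, 3.5], [0.048, 0, 0, 0, 3.5], [0.048, 0, -0.005, 0, 0], [0.048, 0, -0.0056, 0, 0], [0.048, -0.005, 0, 0, 0], [0.048, -0.005, 0, 0, 0], [0.048, -0.005, 0, 0, 0], [0.048, -0.005, 0, 0, 0], [0.048, 0, 0, 0, 0], [0.048, 0, 0, 0, 0]]]}}

```text
time_s: 19.15
tcp_pos: [488.5, -2.4, -7.0]
eef_rot: [0.0, 0.075, 0.997, -0.0]
contact_force: [-1.6, -0.1, 5.5]
opening: 50.6
grasp_force: 22.0
```

```bash
python3 - <<'E'
from h import *
o,c=wrist(); T=rot(o["eef_rot"]); print(o["tcp_pos"],o["contact_force"],o["opening"])
hsv=cv2.cvtColor(c["pixels"],cv2.COLOR_RGB2HSV)
for v in (240,270,320,335): 
    r=hsv[v]; m=(r[:,1]>22)&(r[:,0]>=16)&(r[:,0]<40)&(r[:,2]>60); u=np.nonzero(m[200:360])[0]+200; print(v,u.min() if len(u) else None,u.max() if len(u) else None)
s=cam("scene"); 
a=cv2.resize(s["pixels"][190:270,195:295,::-1],None,fx=4,fy=4,interpolation=cv2.INTER_CUBIC)
b=cv2.resize(c["pixels"][210:370,180:380,::-1],None,fx=2,fy=2,interpolation=cv2.INTER_CUBIC)
cv2.imwrite("pics/c5.png",np.hstack([a,b]))
E
```

```text
[488.50051067  -2.38699617  -6.97919518] [-1.56492694 -0.07367148  5.4525321 ] 50.56943539616903
240 None None
270 222 335
320 225 332
335 226 332
```

View pics/c5.png

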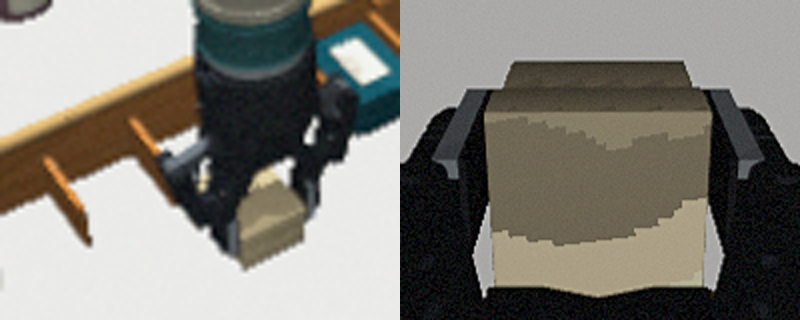

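The box is gripped squarely between the pads and clear of the dividers. I'll slide it into the bay mouth.

Request:
{"method": "send_rows", "body": {"series": [[[0.048, 0, 0.001, 0, 0], [0.048, -0.005, 0, 0, 0], [0.048, -0.005, 0, 0, 0], [0.048, -0.005, 0, 0, 0], [0.048, -0.005, 0, 0, 0], [0.048, -0.005, 0, 0, 0], [0.048, -0.005, 0, 0, 0], [0.048, 0, 0, 0, 0], [0.048, 0, 0, 0, 0], [0.048, 0, 0, 0, 0]]]}}

```text
time_s: 20.25
tcp_pos: [518.4, -5.8, -7.0]
eef_rot: [0.0, 0.075, 0.997, -0.0]
contact_force: [-2.0, -0.2, 4.4]
opening: 50.6
grasp_force: 22.0
```

Request:
{"method": "send_rows", "body": {"series": [[[0.048, -0.004, 0, 0, 0], [0.048, -0.004, 0, 0, 0], [0.048, -0.004, 0, 0, 0], [0.048, -0.004, 0, 0, 0], [0.048, 0, 0, 0, 0], [0.048, 0, 0, 0, 0], [0.048, 0, 0, 0, 0], [0.048, 0, 0, 0, 0], [0.048, 0, 0, 0, 0], [0.048, 0, 0, 0, 0]]]}}

```text
time_s: 21.25
tcp_pos: [533.8, -8.1, -7.0]
eef_rot: [-0.0, 0.075, 0.997, -0.0]
contact_force: [-2.5, 0.5, 5.0]
opening: 50.5
grasp_force: 22.1
```

Request:
{"method": "send_rows", "body": {"series": [[[0.06, 0, 0, 0, 0], [0.07, 0, 0, 0, 0], [0.075, 0, 0, 0, 0], [0.075, 0, 0, 0, 0], [0.075, 0.01, 0, 0, 0], [0.075, 0.015, 0, 0, 0], [0.075, 0.015, 0, 0, 0], [0.075, 0.005, 0, 0, 0], [0, 0, 0, 0, 0], [0, 0, 0, 0, 0]]]}}

```text
time_s: 22.25
tcp_pos: [490.1, -1.0, -7.1]
eef_rot: [0.001, 0.075, 0.997, -0.0]
contact_force: [0.2, -0.3, 0.2]
opening: 47.4
grasp_force: 0.0
```

```bash
python3 - <<'E'
from h import *
from boxm import boxm
o,c=wrist(); print(o["tcp_pos"],o["contact_force"],o["opening"],o["time_s"])
r=boxm(o,c,(200,150,360,352))
E
```

```text
[490.10092237  -0.95868245  -7.14206037] [ 0.17205847 -0.33180855  0.16630012] 47.43043995799557 22.25
px [ 227  311  102   41 3060]
tool frame top rect ((-22.34842300415039, -0.5424728393554688), (48.24594497680664, 22.15915870666504), 89.926513671875)
```

The box stayed straight in the bay mouth. I'll shut the fingers and push it home from behind.

Request:
{"method": "send_rows", "body": {"series": [[[0, 0, 0, 0, 0], [0, 0, 0, 0, 0], [0, 0, 0, 0, 0], [0, -0.006, 0.0005, 0, 0], [0, -0.006, 0, 0, 0], [0, -0.005, 0, 0, 0], [0, -0.005, 0, 0, 0], [0, -0.005, 0, 0, 0], [0, -0.005, 0, 0, 0], [0, -0.005, 0, 0, 0]]]}}

```text
time_s: 23.3
tcp_pos: [526.3, -5.9, -7.5]
eef_rot: [-0.0, 0.075, 0.997, 0.0]
contact_force: [0.1, 0.0, 0.5]
opening: -0.1
grasp_force: 0.2
```

Request:
{"method": "send_rows", "body": {"series": [[[0, -0.002, 0, 0, 0], [0, -0.002, 0, 0, 0], [0, -0.001, 0, 0, 0], [0, -0.001, 0, 0, 0], [0, -0.001, 0, 0, 0], [0, -0.001, 0, 0, 0], [0, 0, 0, 0, 0], [0, 0, 0, 0, 0], [0, 0, 0, 0, 0], [0, 0, 0, 0, 0]]]}}

```text
time_s: 24.3
tcp_pos: [534.1, -7.1, -7.3]
eef_rot: [0.0, 0.075, 0.997, 0.0]
contact_force: [-0.1, -0.2, 0.6]
opening: -0.0
grasp_force: 0.0
```

Request:
{"method": "send_rows", "body": {"series": [[[0, -0.001, 0, 0, 0], [0, -0.001, 0, 0, 0], [0, -0.001, 0, 0, 0], [0, -0.0005, 0, 0, 0], [0, -0.0005, 0, 0, 0], [0, 0, 0, 0, 0], [0, 0, 0, 0, 0], [0, 0, 0, 0, 0], [0, 0, 0, 0, 0], [0, 0, 0, 0, 0]]]}}

```text
time_s: 25.3
tcp_pos: [535.2, -7.3, -8.0]
eef_rot: [-0.002, 0.075, 0.997, 0.0]
contact_force: [-4.8, 1.4, 3.8]
opening: -0.1
grasp_force: 3.0
```

```bash
python3 - <<'E'
from h import *
from boxm import boxm
o,c=wrist(); T=rot(o["eef_rot"]); print(o["tcp_pos"],o["contact_force"])
hsv=cv2.cvtColor(c["pixels"],cv2.COLOR_RGB2HSV)
for u in (240,255,300,315): print(u,[(v,*hsv[v,u].tolist()) for v in range(228,350,4)])
E
```

```text
[535.23288998  -7.25884125  -7.98148341] [-4.78474722  1.36247696  3.81837196]
240 [(228, 30, 5, 167), (232, 30, 2, 165), (236, 20, 5, 167), (240, 23, 6, 167), (244, 23, 6, 169), (248, 10, 5, 167), (252, 30, 2, 166), (256, 24, 8, 164), (260, 30, 3, 168), (264, 30, 3, 167), (268, 60, 2, 166), (272, 30, 3, 166), (276, 30, 5, 166), (280, 17, 85, 42), (284, 25, 56, 59), (288, 30, 47, 65), (292, 20, 73, 77), (296, 19, 128, 16), (300, 30, 102, 10), (304, 150, 40, 19), (308, 58, 221, 15), (312, 128, 156, 18), (316, 60, 60, 17), (320, 17, 78, 23), (324, 133, 153, 20), (328, 106, 221, 15), (332, 150, 137, 13), (336, 112, 123, 31), (340, 123, 72, 32), (344, 46, 166, 20), (348, 156, 182, 7)]
255 [(228, 8, 6, 167), (232, 10, 5, 169), (236, 15, 6, 169), (240, 0, 5, 167), (244, 0, 5, 169), (248, 20, 5, 168), (252, 30, 6, 167), (256, 0, 3, 165), (260, 30, 3, 177), (264, 103, 157, 26), (268, 150, 128, 20), (272, 117, 255, 9), (276, 75, 61, 25), (280, 90, 46, 22), (284, 19, 173, 28), (288, 0, 0, 0), (292, 0, 0, 0), (296, 90, 39, 26), (300, 102, 213, 12), (304, 130, 164, 14), (308, 164, 175, 16), (312
[... 704 characters left out ...]
26), (332, 106, 255, 11), (336, 96, 194, 21), (340, 53, 49, 21), (344, 21, 106, 24), (348, 69, 197, 22)]
315 [(228, 0, 3, 168), (232, 0, 6, 169), (236, 20, 5, 167), (240, 10, 5, 167), (244, 0, 5, 169), (248, 24, 8, 169), (252, 15, 3, 169), (256, 0, 3, 168), (260, 0, 2, 168), (264, 10, 5, 166), (268, 10, 5, 169), (272, 165, 3, 167), (276, 30, 3, 169), (280, 23, 92, 47), (284, 12, 71, 61), (288, 26, 78, 65), (292, 120, 255, 5), (296, 116, 255, 14), (300, 107, 89, 20), (304, 58, 132, 29), (308, 60, 104, 22), (312, 0, 0, 0), (316, 45, 150, 17), (320, 65, 61, 25), (324, 66, 71, 18), (328, 124, 64, 28), (332, 45, 49, 21), (336, 123, 134, 19), (340, 99, 255, 21), (344, 65, 175, 16), (348, 0, 0, 0)]
```

Resistance appears where the box should meet the wall. I'll press slightly more, then back off, rise and measure.

Request:
{"method": "send_rows", "body": {"series": [[[0, -0.001, 0, 0, 0], [0, -0.001, 0, 0, 0], [0, 0, 0, 0, 0], [0, 0, 0, 0, 0], [0, 0, 0, 0, 0], [0, 0, 0, 0, 0], [0, 0, 0, 0, 0], [0, 0, 0, 0, 0], [0, 0, 0, 0, 0], [0, 0, 0, 0, 0]]]}}

```text
time_s: 26.35
tcp_pos: [535.1, -7.3, -8.4]
eef_rot: [-0.004, 0.075, 0.997, 0.0]
contact_force: [-8.4, 1.1, 7.1]
opening: -0.4
grasp_force: 4.6
```

Request:
{"method": "send_rows", "body": {"series": [[[0, 0.01, 0, 0, 0], [0, 0.02, 0, 0, 0], [0, 0.01, 0, -0.02, 0], [0, 0, 0, -0.04, 0], [0, 0, 0, -0.04, 0], [0, 0, 0, -0.04, 0], [0, 0, 0, -0.04, 0], [0, 0, 0, 0, 0], [0, 0, 0, 0, 0], [0, 0, 0, 0, 0]]]}}

```text
time_s: 27.35
tcp_pos: [499.8, -1.9, 171.6]
eef_rot: [-0.0, 0.075, 0.997, 0.0]
contact_force: [0.5, -0.5, -0.4]
opening: -0.3
grasp_force: 0.0
```

```bash
python3 - <<'E'
from h import *
o,c=wrist(); T=rot(o["eef_rot"]); print(o["tcp_pos"],o["time_s"])
hsv=cv2.cvtColor(c["pixels"],cv2.COLOR_RGB2HSV)
m=((hsv[...,1]>22)&(hsv[...,1]<95)&(hsv[...,0]>=17)&(hsv[...,0]<40)&(hsv[...,2]>90)).astype(np.uint8)
m[:150]=0;m[270:]=0;m[:,:230]=0;m[:,330:]=0
m=cv2.morphologyEx(m,cv2.MORPH_OPEN,np.ones((3,3),np.uint8))
n,l,st,_=cv2.connectedComponentsWithStats(m);k=1+np.argmax(st[1:,4]);print(st[k])
ct=cv2.findContours((l==k).astype(np.uint8),cv2.RETR_EXTERNAL,cv2.CHAIN_APPROX_NONE)[0][0][:,0]
P=np.array([(T.T@(plane(c,u,v,36)-o["tcp_pos"]))[:2] for u,v in ct],np.float32);print(cv2.minAreaRect(P))
for u in (245,280): print([(v,*hsv[v,u].tolist()) for v in range(232,290,3)])
for v in (200,220): print([(u,*hsv[v,u].tolist()) for u in range(236,326,2)])
cx=280
E
```

```text
[499.80738046  -1.93522215 171.61612088] 27.35
[254 241  48  20 702]
((-59.05797576904297, -1.2533988952636719), (50.55397415161133, 22.072839736938477), 89.9289321899414)
[(232, 0, 4, 194), (235, 15, 3, 192), (238, 24, 7, 193), (241, 0, 3, 198), (244, 100, 4, 216), (247, 14, 28, 102), (250, 15, 169, 161), (253, 15, 150, 173), (256, 15, 156, 173), (259, 15, 154, 172), (262, 15, 141, 173), (265, 14, 141, 165), (268, 13, 106, 166), (271, 13, 102, 162), (274, 12, 98, 149), (277, 16, 91, 140), (280, 15, 142, 156), (283, 14, 159, 130), (286, 15, 159, 130), (289, 135, 116, 22)]
[(232, 30, 42, 79), (235, 20, 78, 91), (238, 24, 69, 70), (241, 24, 64, 120), (244, 20, 48, 196), (247, 21, 51, 196), (250, 21, 50, 213), (253, 99, 128, 20), (256, 90, 32, 24), (259, 88, 138, 24), (262, 75, 102, 10), (265, 54, 71, 18), (268, 94, 89, 23), (271, 90, 81, 19), (274, 98, 136, 15), (277, 163, 94, 19), (280, 77, 62, 29), (283, 141, 137, 13), (286, 135, 75, 34), (289, 78, 49, 26)]
[(236, 20, 4, 192), (238, 40, 4, 193), (240, 30, 5, 191), (242, 30, 3, 190), (244, 15, 3, 192), (246, 0, 3, 191), (248, 0, 4, 19
[... 869 characters left out ...]
3), (252, 45, 3, 190), (254, 30, 3, 190), (256, 15, 3, 191), (258, 30, 3, 190), (260, 0, 0, 190), (262, 30, 1, 191), (264, 30, 3, 190), (266, 10, 4, 193), (268, 50, 4, 193), (270, 15, 5, 193), (272, 15, 3, 189), (274, 30, 1, 191), (276, 30, 3, 191), (278, 20, 4, 192), (280, 0, 3, 192), (282, 15, 5, 192), (284, 30, 3, 193), (286, 20, 4, 191), (288, 15, 3, 191), (290, 0, 3, 192), (292, 10, 4, 194), (294, 30, 3, 194), (296, 10, 4, 191), (298, 20, 4, 192), (300, 10, 4, 192), (302, 6, 7, 195), (304, 20, 4, 192), (306, 30, 3, 192), (308, 10, 4, 191), (310, 30, 3, 192), (312, 38, 5, 193), (314, 30, 3, 191), (316, 0, 0, 192), (318, 40, 4, 191), (320, 20, 4, 190), (322, 8, 5, 193), (324, 30, 4, 194)]
```

Rear edge at rack x ≈ -66, which puts the box at x ≈ -33.4, y ≈ -33.2 and straight. One retreat gives a full view to confirm.

Request:
{"method": "send_rows", "body": {"series": [[[0, 0.01, 0, -0.03, 0], [0, 0.01, 0, -0.03, 0], [0, 0.01, 0, -0.03, 0], [0, 0, 0, 0, 0], [0, 0, 0, 0, 0], [0, 0, 0, 0, 0], [0, 0, 0, 0, 0], [0, 0, 0, 0, 0], [0, 0, 0, 0, 0], [0, 0, 0, 0, 0]]]}}

```text
time_s: 28.4
tcp_pos: [470.6, 2.5, 262.2]
eef_rot: [-0.0, 0.075, 0.997, 0.0]
contact_force: [-0.6, -0.5, -0.3]
opening: 0.2
grasp_force: 0.0
```

```bash
python3 - <<'E'
from h import *
o,c=wrist(); T=rot(o["eef_rot"]); print(o["tcp_pos"],o["time_s"])
hsv=cv2.cvtColor(c["pixels"],cv2.COLOR_RGB2HSV)
f=lambda u,v,z:(T.T@(plane(c,u,v,z)-o["tcp_pos"]))[:2].round(1)
# predicted: rack origin world (617.2,12.7)
m=((hsv[...,1]>22)&(hsv[...,1]<95)&(hsv[...,0]>=17)&(hsv[...,0]<40)&(hsv[...,2]>60)).astype(np.uint8)
m[:150]=0;m[300:]=0;m[:,:240]=0;m[:,320:]=0
m=cv2.morphologyEx(m,cv2.MORPH_OPEN,np.ones((3,3),np.uint8))
n,l,st,_=cv2.connectedComponentsWithStats(m);k=1+np.argmax(st[1:,4]);print(st[k])
for u in (230,280,330):
    print(u,[(v,*hsv[v,u].tolist()) for v in range(186,284,3)])
for v in (196,212,225,240): print(v,f(280,v,36),f(280,v,60),f(280,v,0))
E
```

```text
[470.6131585    2.46546243 262.20436243] 28.4
[260 230  36  31 792]
230 [(186, 15, 6, 184), (189, 15, 6, 184), (192, 15, 3, 184), (195, 30, 3, 181), (198, 30, 3, 183), (201, 45, 3, 181), (204, 30, 3, 184), (207, 30, 3, 184), (210, 20, 4, 185), (213, 30, 3, 184), (216, 30, 4, 184), (219, 20, 4, 184), (222, 40, 4, 181), (225, 0, 3, 181), (228, 23, 6, 184), (231, 23, 6, 185), (234, 15, 3, 183), (237, 24, 7, 183), (240, 23, 6, 181), (243, 30, 3, 183), (246, 30, 3, 185), (249, 15, 6, 185), (252, 30, 1, 182), (255, 30, 3, 185), (258, 15, 3, 183), (261, 30, 3, 181), (264, 30, 6, 185), (267, 40, 4, 184), (270, 17, 255, 43), (273, 13, 211, 52), (276, 14, 156, 54), (279, 16, 255, 48), (282, 19, 190, 55)]
280 [(186, 40, 4, 182), (189, 15, 3, 183), (192, 10, 4, 184), (195, 10, 4, 182), (198, 12, 7, 183), (201, 30, 3, 184), (204, 30, 3, 181), (207, 30, 6, 183), (210, 38, 6, 185), (213, 30, 6, 184), (216, 20, 4, 183), (219, 20, 4, 184), (222, 30, 4, 184), (225, 15, 3, 183), (228, 60, 1, 196), (231, 18, 77, 79), (234, 22, 60, 76), (237, 30, 37, 187), (240, 31, 32, 192), (243, 34, 37, 195), (246, 32
[... 361 characters left out ...]
204, 30, 4, 185), (207, 30, 1, 184), (210, 30, 1, 185), (213, 10, 4, 184), (216, 30, 4, 182), (219, 15, 3, 181), (222, 20, 4, 184), (225, 12, 7, 184), (228, 170, 4, 185), (231, 10, 4, 183), (234, 30, 3, 182), (237, 15, 6, 184), (240, 170, 4, 187), (243, 38, 6, 183), (246, 0, 4, 184), (249, 20, 4, 182), (252, 40, 4, 182), (255, 0, 0, 182), (258, 30, 3, 184), (261, 20, 4, 184), (264, 20, 4, 182), (267, 90, 1, 196), (270, 15, 255, 45), (273, 17, 166, 63), (276, 14, 173, 59), (279, 15, 160, 62), (282, 12, 140, 69)]
196 [-20.1   1.8] [-14.5   1.6] [-28.6   1.9]
212 [-42.2   1.8] [-35.3   1.7] [-52.7   2. ]
225 [-60.7   1.9] [-52.6   1.7] [-72.9   2. ]
240 [-82.6   1.9] [-73.2   1.8] [-96.8   2.1]
```

Rear edge at about 66–68 mm in front of the wall (home 65, limit 72), straight and centred, and it stalled firmly at 8 N. Handing in.

```bash
python3 -c "
from plant import robot
print(robot.close_job())"
```

```text
the job is handed in; nothing more can be done
None
```

The rail was touched behind bays one, two and three from the knob, and the cream box was slid to the back wall of the third bay; I handed the job in at 28.4 s, and no verdict came back. At the last look the box was straight, centred and within about 3 mm of the wall. The arm never worked near the plum box or the stamp and stayed above the teal box, but I did not re-measure those three.

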